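Hang the data logger on its keyhole mount

ROBOT

A 6-joint arm with a two-finger parallel gripper is mounted at the origin on a cart in front of the work surface, level with it; the furniture and walls round the work are solid. World frame = base frame: x ahead of the robot, y to its left, z up, the work surface at z = 0. Lengths are in m, angles in rad, forces in N, time in s.
With the tool pointing down it reaches from about 0.35 to 0.975 m from the base axis. Payload 4.9 kg.
Tool frame: the origin (TCP) lies midway between the tips of the shut fingers; the grasp point (between the pads) lies behind it (manip.tcp_to_grasp is the z of the grasp point in the tool frame, in m); z points along the fingers, y is the direction in which the jaws open and shut (so a half turn about z gives the same grasp; the last joint's range is limited). The gripper opens to 85 mm and grips with 20 to 120 N. Pads are 22 mm wide; open, the fingers measure 114 mm over their backs; the gripper's body (76 mm by 85 mm) begins 54 mm behind the grasp point. The pads swing forward as they close: fully open they stand 13 mm farther back than shut.
Start: joints at [1.04, 0.053, 1.613, -0, 1.476, -0.119], TCP at [0.25, 0.573, 0.231] pointing down, gripper open.
Joint ranges: [-3.01, 3.01], [-1.01, 2.22], [0.06, 2.58], [-1.02, 4.17], [0.09, 2.62], [-3.14, 3.14]. Speed limits (rad/s): [2.57, 2.57, 3.14, 3.14, 3.14, 3.14].

INTERFACE

Orientations are given as a unit quaternion [w, x, y, z].
In Python, from plant import status, vision, order, regions_of, manip gives the robot as it stands. The module is installed in compiled form; this text tells all that it offers.
- The arm moves only by the shell command python3 -m crank 'ROWS'. ROWS is JSON, one flat list of numbers, 5 for each row, row after row: the shift along the tool's x, y, z in mm, then the turn about the tool's z in degrees, then the opening in per cent of the stroke, from 0 (shut) to 100 (fully open). In form: [tx, ty, tz, yaw, fingers, tx, ty, tz, yaw, fingers, ...]. A call has exactly 10 rows; each row is the pose to reach, as a shift and turn from the pose commanded when the call began, along the tool's axes at that moment; what a row does not reach only later rows make up. A row lasts 1/10 s, in which the tool goes at most 50 mm and 8.59 degrees, less where a joint would pass 70% of its speed; a pose out of reach is approached as far as the arm can. A call with a gripper value outside its range is refused whole. The fingers move at their own pace and stop on an object; the grip force is fixed at half the most. Time passes only in rows, so rows that repeat a pose let the fingers close, or fill a call up. It gives the time, the measured TCP pose, the force and the opening at its end, in the units of the state.
- status.state(): the state, without advancing time (a new reading comes with each control period).
- vision.grab_frame(name): name is "scene" or "top"; returns (picture, depth): 384x512x3 uint8, red, green, blue; 384x512 float32, m along the optical axis (not along the pixel's ray), 0 where there is no reading.
- vision.get_calibration(name): a dict with "camera_matrix" (3x3 intrinsics, pixels), "R" (3x3) and "t" (3): a world point X has camera coordinates R X + t. Camera axes: x right, y down, z forward; pixel columns grow to the right and rows downward; lengths in m; the calibration is good to about 2 mm. A picture is of the moment at which its call begins. get_calibration takes no time and is no camera call.
- order.job_done(): hands the job in, once; it reports no verdict.
Trained networks look in the newest picture that a camera, given by its name, has taken for a name from the list of things; names that differ only in an ending like _2 or _b are one class to them, and where a whole thing is asked for, a point or a joint stands for the part that bears it (a point fixed in the world has none). Each returns a list of dicts, best first, with "confidence" (0 to 1); they miss things now and then, are a little off and sometimes report something else, mostly with a low value. They report only what shows in the picture. A call takes as long as a camera call.
- regions_of(camera, name): "region" (384x512 bool, what is visible of it) and "extent" ([centre column, centre row, width, height] in pixels, round what is visible of it).
The state is a dict: "time": time; "joint_pos": joint angles; "joint_vel": joint speeds; "joint_efforts": joint torques, N m; "tool_pos": TCP position; "tool_rot": TCP orientation; "contact_force": force on the tool from outside, world axes, zero at the start; "ft_torque": the same for the moment, N m; "gripper_width": opening from 0.0 (shut) to 1.0 (fully open).
Only numpy, scipy, OpenCV 4.12 (cv2) and the standard library are available. Lean on these libraries where they do the work, as an engineer would, in place of code of your own. Each camera call takes 0.05 s, during which the arm holds its last target. There are 200 camera calls.

TASK

Hang the data logger on the bench mount: slip the two keyholes of its flange plate over the headed studs until the plate lies against the panel, then slide it down until it sits home on the studs and the spring catch snaps out above the plate. The height at which the studs are clamped has not been measured, so find it by feel or by eye, and never force the logger or your hand against the mount. Leave the things around as they stand.

Things in the scene. Friction and masses are not known exactly. Their poses are not given: they have to be found in the camera images.
- logger_center (a point): Data logger, loose, 0.2 to 0.35 kg, standing on the bench: white housing 46 deep (x) x 52 wide (y) x 112 high, dark display in front, steel flange plate behind. Point: centre of the housing, 56 mm above the underside. z up, +x toward its back. Grasp it across the 52 mm width at the top 34 mm, which stand above the plate
- logger_keyholes (a point): Point on the back face of the logger's plate, midway between the two entry holes: 31 mm behind the housing's centre (+x) and 44 mm above the underside; axes as the logger's. Plate 4 thick, 124 wide, from the underside up to 78 mm. Through keyholes at y = +-44 mm: round entry hole 21 mm diameter, then a 10 mm slot straight up; home is with the stud 14 mm above this point
- mount: Mount, fixed: upright metal panel 136 wide, 190 high, on a 6 mm thick foot reaching 35 mm out in front. Origin on the bench under the middle of the panel's front face (plane x = 0); +x into the panel, y along it, z up. The logger goes on the -x side, its axes parallel to these; flat on the panel, the keyhole point is at x = 0, y = 0. Hung, its top may lean out by up to 2 mm
- stud_zone (a point): Point on the panel's face midway between the two studs (y = +-44 mm from it) if they stood at mid height, 135 mm; axes as the mount's. The bar with studs and catch is rigidly clamped anywhere from 15 mm below to 15 mm above this point: not measured. Studs stand out level: shank 7 mm diameter, 5.5 long, then head 16 mm diameter, 3.5 thick, front at x = -9 mm
- catch (a joint): Spring catch between the studs: steel block 14 wide, 9 high, lower edge 22 mm above the studs' centres, 5 mm proud of the panel. Value (m): 0 fully out, 0.005 pressed in flush (2.4 N to start, 4.4 N at the end). The plate laid flat with its entry holes over the studs presses it in; it springs out above the plate's upper edge, 2 mm clear of it, when the plate is home
- sample_pot: sample pot with white lid, 43 mm diameter, 48 high, bystander; origin at its underside
- bottle_4: small bottle with blue cap, 44 mm diameter, 90 high, bystander; origin at its underside
- bottle_6: small bottle with blue cap, 44 mm diameter, 94 high, bystander; origin at its underside
- beaker_glass: glass beaker, 60 x 67 mm, 74 high, bystander; origin at its underside
- vial_b: small vial, 17 mm diameter, 46 high, bystander; origin at its underside
- bench_timer: bench timer, 64 x 64 mm, 20 high, bystander; origin at its underside

How it is judged:
On the way:
1. the keyholes are over the studs: the logger's plate lies flat on the panel, with the catch pressed in (x of logger_center in the frame of mount between -0.035 and -0.0285 m and y of logger_center in the frame of mount between -0.004 and 0.004 m and angle between the x axis of logger_center and the x axis of mount, either way round below 0.08 rad and angle between the z axis of logger_center and the z axis of mount, either way round below 0.08 rad and value of joint catch above 0.0025 m), for 0.1 s.
At the end, for the whole second after the job is handed in: The logger hangs at rest on the studs: its plate on the panel (within 4 mm in depth and sideways, 4.5 degrees in lean and turn), its centre 113 to 153 mm above the bench, and the catch out (less than 1.5 mm pressed) above the plate (x of logger_center in the frame of mount between -0.035 and -0.0285 m and y of logger_center in the frame of mount between -0.004 and 0.004 m and angle between the x axis of logger_center and the x axis of mount, either way round below 0.08 rad and angle between the z axis of logger_center and the z axis of mount, either way round below 0.08 rad and z of logger_center in the frame of mount between 0.113 and 0.153 m and value of joint catch below 0.0015 m and linear speed of logger below 0.01 m/s and angular speed of logger below 0.1 rad/s); the robot touches nothing.
It fails at once if the logger is forced against the mount (over 30 N) (contact force between logger and mount above 30 N).
It fails at once if the robot is forced against the mount (over 30 N) (contact force between the arm and mount above 30 N).
It fails at once if the fingers are forced against the mount (over 30 N) (contact force between the fingers and mount above 30 N).
It fails at once if the logger is tipped over (angle between logger_center's own z axis and vertical above 0.6 rad).
It fails at once if a bystander is shifted by more than 30 mm (distance of any of sample_pot, bottle_4, bottle_6, beaker_glass, vial_b, bench_timer from where it was at the start of the episode above 0.03 m).
It also fails if it takes over 45 s, if anything falls off the work surface, if the arm or the gripper's body presses on something with over 40 N, if the wrist force passes 120 N, or if a joint passes its speed limit or range.

## Working session

There is one attempt and no reset: what is moved stays moved. The work goes in short steps, Python scripts to look and compute and a shell command to move; the robot and the scene stay as the last step left them, time stands still between calls to the robot, and variables do not carry over. Pictures are saved under pics/ and viewed, on a budget of 10 in all, crops included, one or two more only if the job needs it, and the job is handed in when it is done.

```bash
mkdir -p pics; cat > h.py <<'E'
import numpy as np,cv2
from plant import status,vision,order,regions_of,manip
def cloud(cam,d):
    c=vision.get_calibration(cam);K=np.array(c["camera_matrix"]);R=np.array(c["R"]);t=np.array(c["t"])
    v,u=np.mgrid[:384,:512]
    P=np.stack([(u-K[0,2])/K[0,0]*d,(v-K[1,2])/K[1,1]*d,d],-1)
    return (P-t)@R
def save(n,im): cv2.imwrite("pics/"+n,cv2.cvtColor(im,cv2.COLOR_RGB2BGR))
E
python3 - <<'E'
from h import *
print(status.state(),manip.tcp_to_grasp)
for c in("scene","top"):
    im,d=vision.grab_frame(c);save(c+"1.png",im);np.savez(c+"1.npz",im=im,d=d);P=cloud(c,d)
    k=vision.get_calibration(c);print(c,-np.array(k["R"]).T@k["t"],np.array(k["R"]).round(3).tolist(),k["camera_matrix"][0][0])
    for n in("logger_center","mount"):
        for r in regions_of(c,n)[:2]:
            m=r["region"]&(d>0);q=P[m];print(n,round(r["confidence"],2),np.round(r["extent"]),m.sum(),np.percentile(q,[2,50,98],axis=0).round(3).tolist() if len(q) else 0)
E
```

```text
{'time': 0.0, 'joint_pos': array([ 1.04000601e+00,  5.33493899e-02,  1.61427716e+00,  5.00738311e-05,
        1.47600495e+00, -1.19006346e-01]), 'joint_vel': array([ 0.00017998,  0.00017812, -0.00225652, -0.00101142,  0.00029764,
        0.00080049]), 'joint_efforts': array([-9.32474832e-04, -3.93717992e+01, -3.70159185e+01, -1.92567295e-04,
        7.33432593e-03,  1.28542510e-05]), 'tool_pos': array([0.24982963, 0.5722248 , 0.23007771]), 'tool_rot': array([-3.49029644e-04,  2.04442627e-01,  9.78878017e-01, -9.58131325e-04]), 'contact_force': array([0.47670141, 0.10112802, 0.30019495]), 'ft_torque': array([-0.02691713,  0.02734153, -0.00011189]), 'gripper_width': 1.0025796465114405} -0.0187
scene [ 0.00626591 -0.57742221  0.46142337] [[0.738, -0.675, -0.023], [-0.274, -0.268, -0.924], [0.617, 0.688, -0.382]] 350.71804441301964
logger_center 0.76 [344. 304.  62.  79.] 3260 [[0.389, -0.371, 0.004], [0.408, -0.326, 0.064], [0.438, -0.28, 0.113]]
mount 0.91 [297. 206.  66.  85.] 3611 [[0.568, -0.102, 0.003], [0.602, -0.049, 0.08], [0.682, 0.028, 0.187]]
top [0.33679795 0.00277303 1.01504884] [[-0.087, -0.996, 0.006], [-0.969, 0.083, -0.234], [0.233, -0.026, -0.972]] 396.173681907724
logger_center 0.74 [379. 240.  55.  30.] 932 [[0.394, -0.364, 0.011], [0.423, -0.291, 0.101], [0.462, -0.257, 0.115]]
mount 0.85 [264. 170.  64.  56.] 2611 [[0.57, -0.101, 0.001], [0.603, -0.034, 0.03], [0.695, 0.031, 0.19]]
```

View pics/scene1.png

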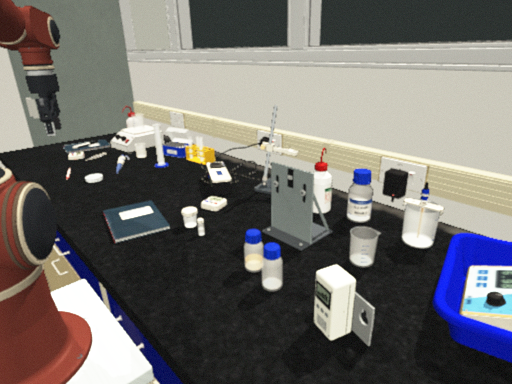

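View pics/top1.png

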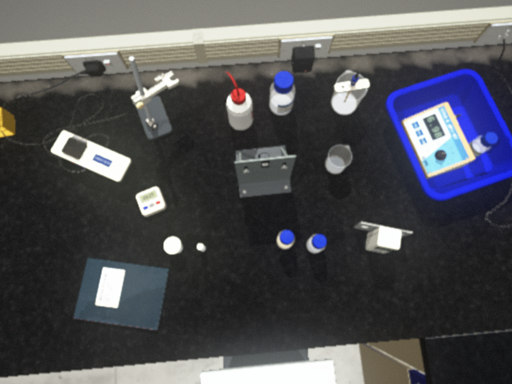

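The pictures show the logger at scene (344,304) and top (382,238), with its plate towards the wall. The mount is at scene (297,206) and top (264,170), facing the robot, and two bottles stand in front of it. Next I fit the planes.

```bash
cat > fit.py <<'E'
from h import *
def rect(p):
    (c,s,a)=cv2.minAreaRect((p[:,:2]*1000).astype(np.float32)); return np.round(c,1),np.round(s,1),round(a,2)
def plane(p,dirn,tol=.003):
    # RANSAC plane on p with normal near horizontal dirn
    rng=np.random.default_rng(0);best=None
    for _ in range(400):
        a=p[rng.choice(len(p),3,False)];n=np.cross(a[1]-a[0],a[2]-a[0]);L=np.linalg.norm(n)
        if L<1e-6: continue
        n/=L
        if abs(n@dirn)<.9: continue
        i=abs((p-a[0])@n)<tol
        if best is None or i.sum()>best.sum(): best=i
    q=p[best];c=q.mean(0);n=np.linalg.svd(q-c)[2][2];n*=np.sign(n@dirn);return n,c,best
E
python3 - <<'E'
from fit import *
X=np.array([1,0,0.])
for c in("scene","top"):
    f=np.load(c+"1.npz");im,d=f["im"],f["d"];P=cloud(c,d)
    x=P[...,0];y=P[...,1];z=P[...,2]
    m=(d>0)&(x>.54)&(x<.72)&(y>-.14)&(y<.07)&(z>.02)&(z<.2)
    if c=="scene":
        n,ce,b=plane(P[m],X);print("panel",n.round(4),ce.round(4),b.sum(),"yaw",np.degrees(np.arctan2(n[1],n[0])))
        t=np.array([-n[1],n[0],0]);q=P[m][b];s=q@t;print("t range",np.percentile(s,[0.5,99.5]),"z",np.percentile(q[:,2],[.5,99.5]))
        D=(P-ce)@n
        mm=m&(D<-.004)&(D>-.03)&(z>.05)
        k=cv2.connectedComponentsWithStats(mm.astype(np.uint8))
        for i in range(1,k[0]):
            g=k[1]==i
            if g.sum()>8: print("proud",g.sum(),k[3][i].round(),P[g].mean(0).round(4),"D",np.percentile(D[g],[5,50,95]).round(4),"t",(P[g]@t).mean().round(4),"zr",np.percentile(z[g],[2,98]).round(4))
    mt=(d>0)&(x>.55)&(x<.72)&(y>-.14)&(y<.07)&(z>.183)&(z<.2);print(c,"panel top",mt.sum(),rect(P[mt]) if mt.any() else 0)
    l=(d>0)&(x>.36)&(x<.48)&(y>-.40)&(y<-.22)&(z>.015)&(z<.13)
    tp=l&(z>.107);print("logger top",tp.sum(),P[tp].mean(0).round(4),rect(P[tp]),np.median(z[tp]))
    pl=l&(z<.085)
    n,ce,b=plane(P[l&(z<.1)],X);print("logger plane",n.round(3),ce.round(4),b.sum(),np.degrees(np.arctan2(n[1],n[0])))
im=np.load("scene1.npz")["im"];save("crop.png",np.hstack([cv2.resize(im[155:250,260:335],None,fx=5.2,fy=5.2,interpolation=2),cv2.resize(im[255:350,305:380],None,fx=5.2,fy=5.2,interpolation=2)]))
E
```

```text
panel [ 0.9997  0.0246 -0.0011] [ 0.6018 -0.0404  0.1079] 2523 yaw 1.4098263809999758
t range [-0.11789285  0.01589748] z [0.02129742 0.18970022]
proud 12 [289. 178.] [ 0.5959 -0.0363  0.1648] D [-0.007  -0.0058 -0.0047] t -0.051 zr [0.1615 0.169 ]
proud 24 [275. 184.] [0.5926 0.0075 0.1384] D [-0.0098 -0.0084 -0.0055] t -0.007 zr [0.1323 0.1446]
proud 27 [302. 193.] [ 0.5944 -0.0802  0.139 ] D [-0.0099 -0.0085 -0.0064] t -0.0948 zr [0.1329 0.1448]
scene panel top 143 (array([602.3, -34.9]), array([  7.3, 136.7]), 0.37)
logger top 590 [ 0.4129 -0.3083  0.1117] (array([ 415.4, -306.1]), array([52.2, 45.3]), 74.16) 0.11207414150053327
logger plane [ 0.969 -0.246  0.012] [ 0.3937 -0.3034  0.0596] 802 -14.241352860382444
top panel top 176 (array([605.3, -33.8]), array([  6.1, 134.5]), 1.12)
logger top 434 [ 0.4191 -0.3034  0.1117] (array([ 419.5, -304.1]), array([51.6, 45.9]), 72.6) 0.11163312423620991
logger plane [ 0.96  -0.281 -0.018] [ 0.4498 -0.2994  0.0565] 177 -16.300311905955567
```

View pics/crop.png

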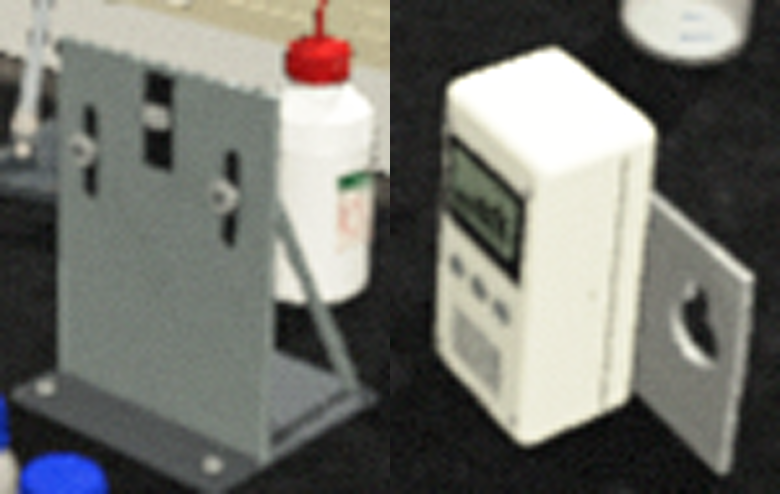

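```bash
python3 -m crank '[-337,-347,0,-7.6,100,-337,-347,0,-7.6,100,-337,-347,0,-7.6,100,-337,-347,0,-7.6,100,-337,-347,0,-7.6,100,-337,-347,0,-7.6,100,-337,-347,0,-7.6,100,-337,-347,0,-7.6,100,-337,-347,0,-7.6,100,-337,-347,0,-7.6,100]'
cat > go.py <<'E'
import sys
from h import *
from scipy.spatial.transform import Rotation as Ro
# usage: go.py x y z yaw_of_tool_y(deg): shift in tool axes (mm) and yaw
g=[float(a) for a in sys.argv[1:]];s=status.state();q=s["tool_rot"]
R=Ro.from_quat([q[1],q[2],q[3],q[0]]).as_matrix();yd=np.degrees(np.arctan2(R[1,1],R[0,1]))
e=(yd-g[3]+90)%180-90
print("pos",(s["tool_pos"]*1000).round(1),"ydir",yd.round(2),"tilt",R[:,2].round(4),"t",s["time"],"F",s["contact_force"].round(1),"w",round(s["gripper_width"],3))
print("shift",(R.T@(np.array(g[:3])-s["tool_pos"])*1000).round(1),"yaw",e.round(2))
E
python3 go.py .417 -.305 .2 74
```

```text
time: 1.3
tool_pos: [0.4206, 0.1172, 0.2316]
tool_rot: [0.001, 0.14, 0.99, -0.0]
contact_force: [0.1, 0.9, -1.3]
gripper_width: 1.003
pos [420.6 117.2 231.6] ydir 73.88 tilt [ 1.1e-03 -4.0e-04 -1.0e+00] t 1.3 F [ 0.1  0.9 -1.3] w 1.003
shift [-113.7 -406.6   31.7] yaw -0.12
```

```bash
python3 -m crank '[-114,-407,32,0,100,-114,-407,32,0,100,-114,-407,32,0,100,-114,-407,32,0,100,-114,-407,32,0,100,-114,-407,32,0,100,-114,-407,32,0,100,-114,-407,32,0,100,-114,-407,32,0,100,-114,-407,32,0,100]'
python3 - <<'E'
from fit import *
X=np.array([1,0,0.])
im,d=vision.grab_frame("scene");save("s2.png",cv2.resize(im[200:384,250:450],None,fx=3,fy=3))
E
python3 go.py .417 -.305 .085 74
```

```text
time: 2.3
tool_pos: [0.4168, -0.3055, 0.1988]
tool_rot: [-0.0, 0.141, 0.99, 0.0]
contact_force: [0.7, 0.4, -1.2]
gripper_width: 1.001
pos [ 417.1 -303.8  198.9] ydir 73.86 tilt [-7.e-04  1.e-03 -1.e+00] t 2.35 F [-0.2  0.6 -0.1] w 1.002
shift [ -0.4  -1.2 113.9] yaw -0.14
```

View pics/s2.png

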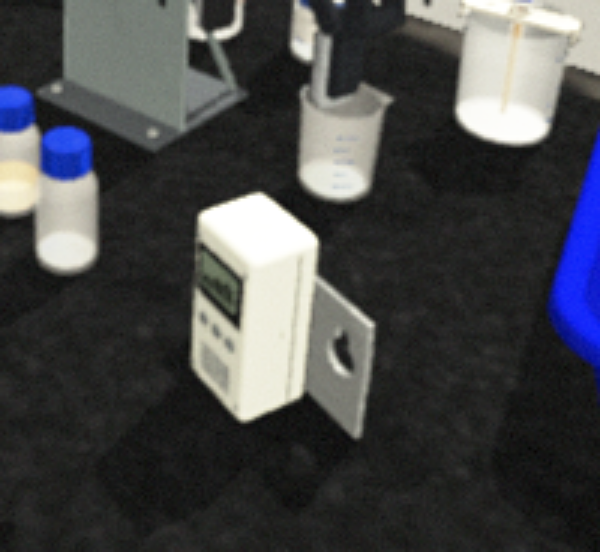

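```bash
python3 - <<'E'
from h import *
c=vision.get_calibration("scene");K=np.array(c["camera_matrix"])
for X in([.417,-.304,.199],[.406,-.345,.199],[.428,-.263,.199],[.417,-.305,.112]):
    p=K@(np.array(c["R"])@X+c["t"]);p/=p[2];print(X,(p[0]-250)*3,(p[1]-200)*3)
E
```

```text
[0.417, -0.304, 0.199] 262.8902999150912 83.41651983740948
[0.406, -0.345, 0.199] 320.1854750769861 120.04331749278532
[0.428, -0.263, 0.199] 212.5459328780684 51.23313023535843
[0.417, -0.305, 0.112] 254.13927712652975 224.87196081996416
```

```bash
python3 -m crank '[0,-1,40,0,100,0,-1,80,0,100,0,-1,110,0,100,0,-1,127,0,100,0,-1,127,0,100,0,-1,127,0,50,0,-1,127,0,50,0,-1,127,0,50,0,-1,127,0,50,0,-1,127,0,50]'
python3 -m crank '[0,0,0,0,35,0,0,0,0,35,0,0,0,0,35,0,0,0,0,35,0,0,0,0,35,0,0,0,0,35,0,0,-2,0,35,0,0,-10,0,35,0,0,-25,0,35,0,0,-40,0,35]';python3 go.py .417 -.305 .085 74
```

```text
time: 3.35
tool_pos: [0.4185, -0.3048, 0.0746]
tool_rot: [0.002, 0.139, 0.99, -0.001]
contact_force: [0.2, -0.6, 6.5]
gripper_width: 0.601
time: 4.35
tool_pos: [0.4169, -0.3035, 0.113]
tool_rot: [-0.0, 0.139, 0.99, 0.0]
contact_force: [0.1, 0.1, -3.6]
gripper_width: 0.597
pos [ 416.9 -303.5  113. ] ydir 74.01 tilt [-8.e-04  7.e-04 -1.e+00] t 4.35 F [ 0.1  0.1 -3.6] w 0.597
shift [-0.6 -1.5 28. ] yaw 0.01
```

```bash
python3 go.py .5 -.0375 .2 91.4
```

```text
pos [ 416.9 -303.5  113. ] ydir 74.01 tilt [-8.e-04  7.e-04 -1.e+00] t 4.35 F [ 0.1  0.1 -3.6] w 0.597
shift [ -6.5 278.6 -86.9] yaw -17.39
```

```bash
python3 -m crank '[0,0,-40,0,35,0,10,-80,0,35,0,35,-87,-2,35,-1,75,-87,-5,35,-2,120,-87,-9,35,-4,165,-87,-12,35,-5,210,-87,-15,35,-6,245,-87,-17,35,-6.5,268,-87,-17.4,35,-6.5,278.6,-87,-17.4,35]'
cat > look.py <<'E'
import sys
from fit import *
# pose of held logger and panel, both in the scene camera (same bias)
X=np.array([1,0,0.]);tag=sys.argv[1]
im,d=vision.grab_frame("scene");P=cloud("scene",d);st=status.state();tp=st["tool_pos"]
for n in("logger_center","mount"):
    for r in regions_of("scene",n)[:1]:
        m=r["region"]&(d>0);q=P[m]
        print(n,round(r["confidence"],2),np.round(r["extent"]),np.percentile(q,[1,50,99],axis=0).round(4).tolist())
        if n=="logger_center":
            w=q[(abs(q[:,0]-tp[0])<.06)]
            n_,c_,b=plane(w,X);print("front",n_.round(4),c_.round(4),b.sum())
            n_,c_,b=plane(w,np.array([0,1.,0]));print("side",n_.round(4),c_.round(4),b.sum())
print("tcp",tp.round(4));np.savez(tag+".npz",im=im,d=d)
save(tag+".png",cv2.resize(im[110:270,220:380],None,fx=3.7,fy=3.7,interpolation=2))
E
python3 look.py s3;python3 go.py .5 -.0375 .168 91.4
```

```text
time: 5.35
tool_pos: [0.5008, -0.0359, 0.2006]
tool_rot: [0.001, -0.014, 1.0, -0.0]
contact_force: [-0.3, 0.1, -3.4]
gripper_width: 0.602
mount 0.62 [294. 204.  64.  89.] [[0.5325, -0.1028, 0.0014], [0.602, -0.0604, 0.0609], [0.7507, 0.031, 0.1903]]
tcp [ 0.5009 -0.0356  0.2004]
pos [500.3 -38.  199.9] ydir 91.44 tilt [ 4.e-04 -9.e-04 -1.e+00] t 5.5 F [ 0.1  0.6 -3.4] w 0.598
shift [ 0.3  0.5 31.9] yaw 0.04
```

View pics/s3.png

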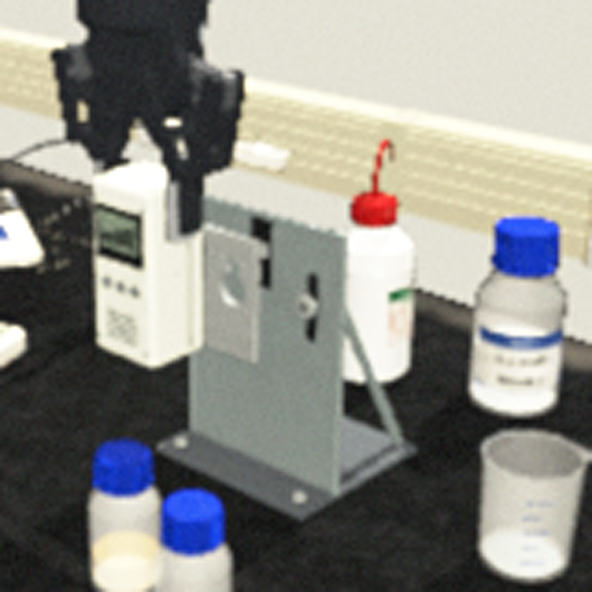

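```bash
cat > hold.py <<'E'
import sys
from fit import *
f=np.load(sys.argv[1]+".npz");im,d=f["im"],f["d"];tp=np.array([float(a) for a in sys.argv[2:5]])
P=cloud("scene",d);u=np.radians(1.4);E=np.array([[np.cos(u),np.sin(u),0],[-np.sin(u),np.cos(u),0],[0,0,1]])
Q=(P-tp)@E.T  # mount axes, from TCP
a,b,c=Q[...,0],Q[...,1],Q[...,2];g=(d>0)
m=g&(a>-.035)&(a<-.012)&(abs(b)<.022)&(c>-.07)&(c<.015)
n,ce,k=plane(Q[m],np.array([1,0,0.]));print("front n",n.round(4),"a",ce.round(4),k.sum())
m=g&(abs(a)<.02)&(b<-.018)&(b>-.036)&(c>-.07)&(c<-.01)
n,ce,k=plane(Q[m],np.array([0,1,0.]));print("side n",n.round(4),"b",ce.round(4),k.sum())
m=g&(a>.018)&(a<.045)&(b<-.032)&(b>-.075)&(c>-.09)&(c<.02)
q=Q[m];n,ce,k=plane(q,np.array([1,0,0.]));q=q[k];print("plate n",n.round(4),"a",ce.round(4),k.sum(),"b",np.percentile(q[:,1],[1,99]).round(4),"z",np.percentile(q[:,2],[1,2,98,99]).round(4))
# hole: gap pixels enclosed in the plate mask
M=np.zeros(d.shape,np.uint8);M[m]=(abs((Q[m]-ce)@n)<.004)*1
h,_=cv2.findContours(M,cv2.RETR_CCOMP,cv2.CHAIN_APPROX_NONE),0
cs,hi=h[0]
K=np.array(vision.get_calibration("scene")["camera_matrix"]);C=vision.get_calibration("scene");o=-np.array(C["R"]).T@C["t"]
for i,ct in enumerate(cs):
    if hi[0][i][3]>=0 and cv2.contourArea(ct)>8:
        uv=ct[:,0,:].astype(float);r=np.c_[(uv[:,0]-K[0,2])/K[0,0],(uv[:,1]-K[1,2])/K[1,1],np.ones(len(uv))]@np.array(C["R"])
        r=r@E.T;oo=E@(o-tp);s=((ce-oo)@n)/(r@n);X=oo+r*s[:,None];print("hole b",X[:,1].min().round(4),X[:,1].max().round(4),"z",X[:,2].min().round(4),X[:,2].max().round(4))
E
python3 hold.py s3 .5005 -.0372 .2
```

```text
front n [0.9997 0.0193 0.0138] a [-0.0242 -0.0015 -0.0267] 495
side n [-0.0054  1.      0.0028] b [-0.0016 -0.0249 -0.0394] 303
plate n [ 0.9998  0.0175 -0.0092] a [ 0.0263 -0.0481 -0.0334] 307 b [-0.0618 -0.0324] z [-0.0717 -0.0712  0.0033  0.004 ]Traceback (most recent call last):
  File "hold.py", line 16, in <module>
    cs,hi=h[0]
    ^^^^^
ValueError: not enough values to unpack (expected 2, got 1)
```

```bash
python3 -m crank '[0,-1.5,15,0,35,0,-1.5,30,0,35,-10,-1.5,32,0,35,-22,-1.5,32,0,35,-34,-1.5,32,0,35,-44,-1.5,32,0,35,-50,-1.5,32,0,35,-50,-1.5,32,0,35,-50,-1.5,32,0,35,-50,-1.5,32,0,35]'
sed -i 's/^cs,hi=h\[0\]/cs,hi=h/;s/^h,_=\(.*\),0$/h=\1/' hold.py
python3 look.py s4; python3 go.py .5713 -.0375 .168 91.4; python3 hold.py s4 .5503 -.0375 .168
```

```text
time: 6.5
tool_pos: [0.55, -0.0379, 0.1672]
tool_rot: [-0.0, -0.012, 1.0, 0.0]
contact_force: [0.2, -0.2, -3.2]
gripper_width: 0.602
logger_center 0.81 [284. 191.  46.  51.] [[0.5232, -0.0994, 0.0955], [0.5342, -0.0622, 0.145], [0.5803, -0.0149, 0.205]]
front [0.9984 0.057  0.002 ] [ 0.526  -0.0427  0.151 ] 696
side [-0.0097  0.9993 -0.0373] [ 0.5481 -0.0632  0.1381] 489
mount 0.91 [296. 210.  66.  81.] [[0.5666, -0.103, 0.0015], [0.6022, -0.0722, 0.0341], [0.6919, 0.0264, 0.1881]]
tcp [ 0.55   -0.038   0.1673]
pos [550.  -38.  167.4] ydir 91.41 tilt [ 0. -0. -1.] t 6.65 F [ 0.3 -0.2 -2.8] w 0.603
shift [-21.3  -0.1  -0.6] yaw 0.01
front n [ 0.9999 -0.0086  0.0144] a [-0.0251 -0.0013 -0.0266] 439
side n [-3.e-04  1.e+00 -3.e-04] b [-0.0009 -0.0265 -0.0394] 264
plate n [ 0.9998  0.0174 -0.0042] a [ 0.0253 -0.0492 -0.0354] 297 b [-0.0633 -0.0323] z [-0.0734 -0.0729  0.0019  0.0027]
hole b -0.0561 -0.0349 z -0.0411 -0.0112
```

View pics/s4.png

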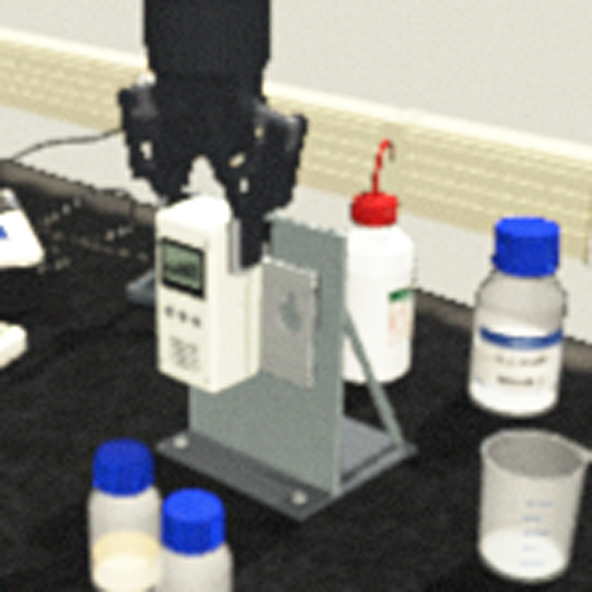

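```bash
python3 -m crank '[0,0.5,-1,0,35,-2,0.5,-1,0,35,-4,0.5,-1,0,35,-6,0.5,-1,0,35,-8,0.5,-1,0,35,-9,0.5,-1,0,35,-10,0.5,-1,0,35,-11,0.5,-1,0,35,-11,0.5,-1,0,35,-11,0.5,-1,0,35]'
python3 -m crank '[-0.3,0,0,0,35,-0.6,0,0,0,35,-0.9,0,0,0,35,-1.2,0,0,0,35,-1.5,0,0,0,35,-1.8,0,0,0,35,-2.1,0,0,0,35,-2.4,0,0,0,35,-2.7,0,0,0,35,-3,0,0,0,35]'
```

```text
time: 7.65
tool_pos: [0.5613, -0.0372, 0.1683]
tool_rot: [-0.0, -0.012, 1.0, -0.0]
contact_force: [-0.3, -0.5, -3.6]
gripper_width: 0.6
time: 8.65
tool_pos: [0.5643, -0.0372, 0.1683]
tool_rot: [-0.0, -0.012, 1.0, 0.0]
contact_force: [0.9, -0.7, -3.0]
gripper_width: 0.598
```

```bash
python3 -m crank '[-0.2,0,0,0,35,-0.4,0,0,0,35,-0.6,0,0,0,35,-0.8,0,0,0,35,-1,0,0,0,35,-1.2,0,0,0,35,-1.4,0,0,0,35,-1.6,0,0,0,35,-1.8,0,0,0,35,-2,0,0,0,35]'
```

```text
time: 9.65
tool_pos: [0.5663, -0.0371, 0.1683]
tool_rot: [0.0, -0.012, 1.0, 0.0]
contact_force: [-0.2, -0.1, -2.9]
gripper_width: 0.6
```

```bash
python3 -m crank '[-0.2,0,0,0,35,-0.4,0,0,0,35,-0.6,0,0,0,35,-0.8,0,0,0,35,-1,0,0,0,35,-1.2,0,0,0,35,-1.4,0,0,0,35,-1.6,0,0,0,35,-1.8,0,0,0,35,-2,0,0,0,35]'
```

```text
time: 10.65
tool_pos: [0.5681, -0.0371, 0.1682]
tool_rot: [-0.0, -0.012, 1.0, 0.0]
contact_force: [-3.1, 0.2, -2.1]
gripper_width: 0.602
```

```bash
python3 -m crank '[-0.1,0,0,0,35,-0.2,0,0,0,35,-0.3,0,0,0,35,-0.4,0,0,0,35,-0.5,0,0,0,35,-0.6,0,0,0,35,-0.7,0,0,0,35,-0.8,0,0,0,35,-0.9,0,0,0,35,-1,0,0,0,35]'
```

```text
time: 11.65
tool_pos: [0.5692, -0.0371, 0.1682]
tool_rot: [-0.0, -0.012, 1.0, -0.0]
contact_force: [-3.6, -0.9, -3.0]
gripper_width: 0.601
```

Force rises only gently, as the catch spring would. I carry on.

```bash
python3 -m crank '[-0.2,0,0,0,35,-0.4,0,0,0,35,-0.6,0,0,0,35,-0.8,0,0,0,35,-1,0,0,0,35,-1.1,0,0,0,35,-1.2,0,0,0,35,-1.3,0,0,0,35,-1.4,0,0,0,35,-1.5,0,0,0,35]'
```

```text
time: 12.65
tool_pos: [0.5707, -0.037, 0.1682]
tool_rot: [-0.0, -0.012, 1.0, 0.0]
contact_force: [-2.7, -0.0, -3.7]
gripper_width: 0.598
```

```bash
python3 -m crank '[-0.1,0,0,0,35,-0.2,0,0,0,35,-0.3,0,0,0,35,-0.4,0,0,0,35,-0.5,0,0,0,35,-0.6,0,0,0,35,-0.7,0,0,0,35,-0.8,0,0,0,35,-0.9,0,0,0,35,-1,0,0,0,35]'
```

```text
time: 13.65
tool_pos: [0.5717, -0.037, 0.1682]
tool_rot: [-0.0, -0.012, 1.0, 0.0]
contact_force: [-4.1, 0.0, -4.1]
gripper_width: 0.599
```

```bash
python3 -m crank '[-0.1,0,0,0,35,-0.2,0,0,0,35,-0.3,0,0,0,35,-0.4,0,0,0,35,-0.5,0,0,0,35,-0.6,0,0,0,35,-0.7,0,0,0,35,-0.8,0,0,0,35,-0.9,0,0,0,35,-1,0,0,0,35]'
```

```text
time: 14.65
tool_pos: [0.5719, -0.037, 0.1683]
tool_rot: [-0.001, -0.013, 1.0, -0.0]
contact_force: [-8.3, -0.8, -1.6]
gripper_width: 0.601
```

```bash
python3 -m crank '[0.3,0,0,0,35,0.3,0,1,0,35,0.3,0,2,0,35,0.3,0,3,0,35,0.3,0,4,0,35,0.3,0,5,0,35,0.3,0,6,0,35,0.3,0,7,0,35,0.3,0,8,0,35,0.3,0,8,0,35]'
```

```text
time: 15.65
tool_pos: [0.5719, -0.0369, 0.161]
tool_rot: [-0.001, -0.013, 1.0, 0.0]
contact_force: [-9.4, 0.2, -0.3]
gripper_width: 0.596
```

```bash
python3 -m crank '[0,0,0.4,0,35,0,0,0.8,0,35,0,0,1.2,0,35,0,0,1.6,0,35,0,0,2,0,35,0,0,2.4,0,35,0,0,2.8,0,35,0,0,3.2,0,35,0,0,3.6,0,35,0,0,4,0,35]'
```

```text
time: 16.65
tool_pos: [0.5719, -0.0364, 0.1575]
tool_rot: [-0.001, -0.013, 1.0, 0.001]
contact_force: [-10.1, 1.5, 1.1]
gripper_width: 0.601
```

```bash
python3 -m crank '[0,0,0.2,0,35,0,0,0.4,0,35,0,0,0.6,0,35,0,0,0.8,0,35,0,0,1,0,35,0,0,1.2,0,35,0,0,1.4,0,35,0,0,1.6,0,35,0,0,1.6,0,35,0,0,1.6,0,35]'
```

```text
time: 17.65
tool_pos: [0.572, -0.0366, 0.1554]
tool_rot: [-0.001, -0.013, 1.0, 0.0]
contact_force: [-8.6, 0.6, -0.0]
gripper_width: 0.598
```

```bash
python3 -m crank '[0.1,0,0.2,0,35,0.2,0,0.4,0,35,0.3,0,0.6,0,35,0.3,0,0.8,0,35,0.3,0,1,0,35,0.3,0,1.2,0,35,0.3,0,1.4,0,35,0.3,0,1.4,0,35,0.3,0,1.4,0,35,0.3,0,1.4,0,35]'
```

```text
time: 18.65
tool_pos: [0.5719, -0.0366, 0.1544]
tool_rot: [-0.0, -0.013, 1.0, 0.0]
contact_force: [-8.7, -0.5, 0.9]
gripper_width: 0.6
```

```bash
python3 -m crank '[0.1,0,0.2,0,35,0.2,0,0.4,0,35,0.3,0,0.6,0,35,0.3,0,0.8,0,35,0.3,0,1,0,35,0.3,0,1.2,0,35,0.3,0,1.4,0,35,0.3,0,1.4,0,35,0.3,0,1.4,0,35,0.3,0,1.4,0,35]'
```

```text
time: 19.65
tool_pos: [0.5719, -0.0366, 0.1542]
tool_rot: [-0.0, -0.013, 1.0, 0.0]
contact_force: [-10.4, 0.7, 4.9]
gripper_width: 0.596
```

```bash
python3 - <<'E'
from fit import *
for c in("scene","top"):
    im,d=vision.grab_frame(c);np.savez("h_"+c,im=im,d=d)
    if c=="scene": a=cv2.resize(im[125:225,245:345],None,fx=4,fy=4,interpolation=2)
    else: b=cv2.resize(im[120:220,215:315],None,fx=4,fy=4,interpolation=2)
save("s5.png",np.hstack([a,b]))
E
python3 hold.py h_scene .5718 -.0368 .1543
```

```text
front n [0.9998 0.0046 0.0172] a [-0.0246 -0.0013 -0.0269] 433
side n [0.002  1.     0.0018] b [-0.0017 -0.026  -0.0393] 237
plate n [ 0.996   0.0879 -0.0149] a [ 0.0275 -0.0521 -0.0323] 423 b [-0.0675 -0.0324] z [-0.0874 -0.0852  0.017   0.0187]
```

View pics/s5.png

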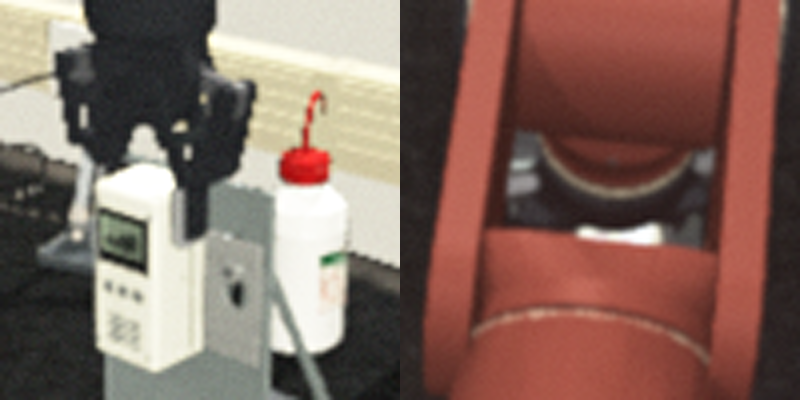

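```bash
python3 -m crank '[0.2,0,0,0,35,0.4,0,0,0,35,0.6,0,0,0,35,0.8,0,-0.2,0,35,0.8,0,-0.4,0,35,0.8,0,-0.4,0,35,0.8,0,-0.4,0,35,0.8,0,-0.4,0,35,0.8,0,-0.4,0,35,0.8,0,-0.4,0,35]'
```

```text
time: 20.75
tool_pos: [0.5719, -0.0366, 0.1542]
tool_rot: [0.001, -0.013, 1.0, 0.0]
contact_force: [-6.5, 1.9, 2.1]
gripper_width: 0.596
```

```bash
python3 -m crank '[0.2,0,0,0,35,0.4,0,0,0,35,0.6,0,0,0,35,0.7,0,0,0,35,0.8,0,0,0,35,0.8,0,0,0,35,0.8,0,0,0,35,0.8,0,0,0,35,0.8,0,0,0,35,0.8,0,0,0,35]'
```

```text
time: 21.75
tool_pos: [0.5717, -0.0367, 0.154]
tool_rot: [0.002, -0.012, 1.0, 0.0]
contact_force: [-2.4, 3.3, 5.8]
gripper_width: 0.604
```

```bash
python3 -m crank '[0,0,0,0,100,0,0,0,0,100,0,0,0,0,100,0,0,0,0,100,0,0,0,0,100,0,0,0,0,100,0,0,-5,0,100,0,0,-20,0,100,0,0,-40,0,100,0,0,-60,0,100]'
python3 -m crank '[0,0,-40,0,100,20,0,-60,0,100,60,0,-60,0,100,100,0,-60,0,100,140,40,-60,0,100,140,90,-60,0,100,140,140,-60,0,100,140,190,-60,0,100,140,240,-60,0,100,140,240,-60,0,100]'
python3 look.py s6; python3 - <<'E'
from fit import *
im,d=vision.grab_frame("top");P=cloud("top",d)
f=np.load("s6.npz");Q=cloud("scene",f["d"]);D=Q@np.array([.9997,.0246,0])-.6006;L=Q[...,0]*-.0246+Q[...,1]*.9997+.0510
for n,m in(("front",(D>-.07)&(D<-.045)&(abs(L)<.02)&(Q[...,2]>.09)&(Q[...,2]<.17)),):
    print(n,[a.round(4).tolist() for a in plane(Q[m],np.array([1,0,0.]))[:2]],np.median(D[m]))
m=(abs(L)<.05)&(D>-.065)&(D<-.005)&(Q[...,2]>.06);print("L,z",np.percentile(L[m],[1,99]),np.percentile(Q[...,2][m],[1,99]))
m=(abs(L)<.02)&(abs(D)<.012)&(Q[...,2]>.155)&(Q[...,2]<.175);print("catch px",m.sum(),np.c_[D[m],L[m],Q[...,2][m]].round(3)[:12].tolist())
a=cv2.resize(f["im"][135:235,245:345],None,fx=4,fy=4,interpolation=2);b=cv2.resize(im[120:220,215:315],None,fx=4,fy=4,interpolation=2)
save("s7.png",np.hstack([a,b]));print(status.state()["contact_force"])
E
```

```text
time: 22.75
tool_pos: [0.5705, -0.037, 0.2142]
tool_rot: [0.0, -0.012, 1.0, -0.0]
contact_force: [-0.0, 0.3, -0.1]
gripper_width: 1.0
time: 23.75
tool_pos: [0.4236, 0.2039, 0.274]
tool_rot: [0.001, -0.016, 1.0, 0.001]
contact_force: [0.4, -0.9, 0.1]
gripper_width: 1.001
logger_center 0.74 [289. 193.  47.  52.] [[0.544, -0.0986, 0.0786], [0.5628, -0.0614, 0.1355], [0.6042, -0.013, 0.1917]]Traceback (most recent call last):
  File "look.py", line 12, in <module>
    n_,c_,b=plane(w,X);print("front",n_.round(4),c_.round(4),b.sum())
            ~~~~~^^^^^
  File "fit.py", line 8, in plane
    a=p[rng.choice(len(p),3,False)];n=np.cross(a[1]-a[0],a[2]-a[0]);L=np.linalg.norm(n)
        ~~~~~~~~~~^^^^^^^^^^^^^^^^
  File "numpy/random/_generator.pyx", line 864, in numpy.random._generator.Generator.choice
ValueError: a must be a positive integer unless no samples are taken
Traceback (most recent call last):
FileNotFoundError: [Errno 2] No such file or directory: 's6.npz'
```

```bash
python3 - <<'E'
from fit import *
ims={}
for c in("scene","top"):
    im,d=vision.grab_frame(c);ims[c]=im;Q=cloud(c,d)
    if c=="top": Q=Q-[.003,.0012,0]
    D=Q@np.array([.9997,.0246,0])-.6006;L=Q[...,0]*-.0246+Q[...,1]*.9997+.0510;z=Q[...,2];g=d>0
    M=np.stack([D,L,z],-1)
    m=g&(D>-.07)&(D<-.045)&(abs(L)<.02)&(z>.09)&(z<.18)
    if m.sum()>50: print(c,"front",[a.round(4).tolist() for a in plane(M[m],np.array([1,0,0.]))[:2]])
    m=g&(abs(L)<.05)&(D>-.065)&(D<-.012)&(z>.06);print("D,L,z",np.percentile(M[m],[1,99],axis=0).round(4).tolist())
    m=g&(abs(L)<.012)&(abs(D)<.015)&(z>.155)&(z<.195);print("catch zone",m.sum(),M[m][z[m]<.18].round(3)[:15].tolist())
a=cv2.resize(ims["scene"][135:235,245:345],None,fx=4,fy=4,interpolation=2);b=cv2.resize(ims["top"][120:220,215:315],None,fx=4,fy=4,interpolation=2)
save("s7.png",np.hstack([a,b]))
E
```

```text
scene front [[0.9996, -0.0047, 0.0284], [-0.0553, -0.0005, 0.1364]]
D,L,z [[-0.058, -0.0275, 0.0828], [-0.0138, 0.0229, 0.1917]]
catch zone 20 []
top front [[0.9997, -0.0053, 0.0246], [-0.0565, 0.0004, 0.1395]]
D,L,z [[-0.058, -0.0254, 0.0874], [-0.0126, 0.0254, 0.1939]]
catch zone 115 [[0.015, 0.005, 0.178], [0.015, 0.001, 0.177], [0.015, -0.002, 0.176], [0.014, -0.004, 0.177], [0.014, -0.006, 0.177], [0.014, 0.01, 0.176], [0.014, 0.007, 0.176], [0.013, 0.005, 0.178], [0.014, 0.003, 0.174], [0.012, 0.001, 0.177], [0.013, -0.001, 0.176], [0.012, -0.004, 0.176], [0.012, -0.006, 0.175], [0.012, -0.008, 0.174], [0.011, 0.01, 0.178]]
```

View pics/s7.png

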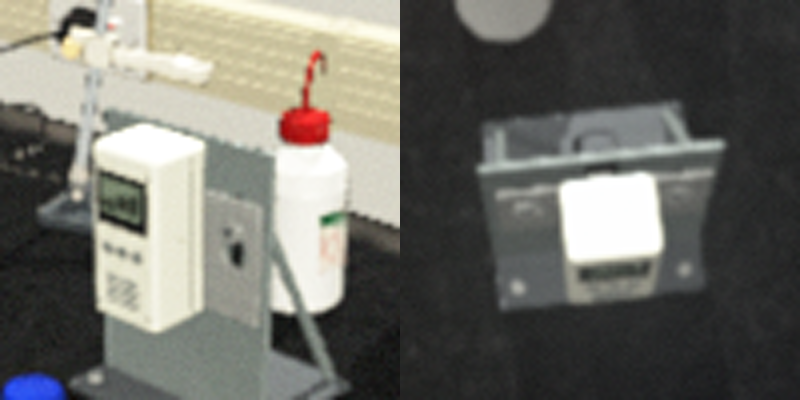

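```bash
python3 - <<'E'
from h import *
A=[]
for i in range(4):
    im,d=vision.grab_frame("scene");A.append(d)
d=np.median(A,0);Q=cloud("scene",d);D=Q@np.array([.9997,.0246,0])-.6006;L=Q[...,0]*-.0246+Q[...,1]*.9997+.0510;z=Q[...,2]
for lo,hi in((-.062,-.055),(-.055,-.048),(-.048,-.040)):
    for z0 in np.arange(.146,.172,.002):
        m=(d>0)&(L>lo)&(L<hi)&(abs(D)<.015)&(z>=z0)&(z<z0+.002)
        print(f"{z0*1000:.0f}:{np.median(D[m])*1000:.1f}" if m.any() else "-",end=" ")
    print()
m=(d>0)&(L>-.062)&(L<-.045)&(abs(D)<.015)&(z>.05)&(z<.11)
for z0 in np.arange(.07,.092,.002):
    k=m&(z>=z0)&(z<z0+.002);print(f"{z0*1000:.0f}:{np.median(D[k])*1000:.1f}" if k.any() else "-",end=" ")
E
```

```text
146:-4.6 148:-4.6 150:-4.7 152:-4.6 154:-4.5 156:-4.6 158:-0.4 160:-1.1 162:-0.1 164:-0.3 166:-0.3 - 170:-0.8 
146:-4.5 148:-5.7 150:-5.3 152:-4.7 154:-5.0 156:-3.8 158:-0.6 160:0.2 162:-0.1 164:0.3 166:-0.9 168:0.3 170:-0.3 
146:-5.3 148:-4.6 150:-5.1 152:-4.7 154:-4.5 156:-4.2 158:0.4 160:-0.0 162:-0.6 164:-0.3 166:0.0 168:0.3 170:-0.5 
70:-0.2 72:-0.3 74:0.2 76:0.2 78:0.9 80:-3.4 82:-4.1 84:-4.2 86:-4.2 88:-3.7 90:-3.7
```

```bash
python3 -c "
from plant import order,status
print(order.job_done(),status.state()['time'])"
```

```text
the job is handed in; nothing more can be done
the job is handed in; nothing more can be done
```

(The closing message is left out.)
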